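# Prop and pin the specimen case, then stow the plant models

### The arm

A 6-joint arm with a two-finger parallel gripper is mounted at the origin on the work surface. World frame = base frame: x ahead of the robot, y to its left, z up, the work surface at z = 0. Lengths are in m, angles in rad, forces in N, time in s.
With the tool pointing down it reaches from about 0.375 to 0.9 m from the base axis. Payload 3.1 kg.
Tool frame: the origin (TCP) lies at the very end of the fingers, on their centre line; the grasp point (between the pads) lies 19 mm behind it (manip.pinch_z is the distance from the TCP to the grasp point, in m); z points along the fingers, y is the direction in which the jaws open and shut (so a half turn about z gives the same grasp; the last joint's range is limited). The gripper opens to 85 mm and grips with 20 to 120 N. Pads are 22 mm wide; open, the fingers measure 114 mm over their backs; the gripper's body (76 mm by 85 mm) begins 54 mm behind the grasp point. The pads swing forward as they close: fully open they stand 13 mm farther back than shut.
Start: joints at [-1.341, 0.527, 1.433, -0, 1.181, -0.178], TCP at [0.248, -0.573, 0.231] pointing down, gripper open.
Joint ranges: [-3.08, 3.08], [-0.75, 2.2], [0.22, 2.44], [-1.43, 4.57], [0, 2.65], [-2.85, 2.85]. Speed limits (rad/s): [2.79, 2.79, 3.14, 3.14, 3.14, 3.14].

### API

Orientations are given as a unit quaternion [x, y, z, w].
In Python, from station import manip gives the robot as it stands.
- The arm moves only by the tool drive_tool, never from a script. Its argument "increments" is a list of rows, each a list of 7 numbers: the closure in counts, from 0 (fully open) to 255 (shut), then the shift along the tool's x, y, z in cm, then the turn, a rotation vector about the tool's x, y, z in rad. A call has 1 to 20 rows; each row is the pose to reach, as a shift and turn from the pose commanded when the call began, along the tool's axes at that moment; what a row does not reach only later rows make up. A row lasts 1/10 s, in which the tool goes at most 50 mm and 8.59 degrees, less where a joint would pass 70% of its speed; a pose out of reach is approached as far as the arm can. A call with a gripper value outside its range is refused whole. The fingers move at their own pace and stop on an object; "force" is the grip in N (left out, the last holds). Time passes only in rows, so rows that repeat a pose let the fingers close. It gives the time, the measured TCP pose, the force and the opening at its end, in the units of the state.
- manip.sense(): the state, without advancing time (a new reading comes with each control period).
- manip.snapshot(name): name is "side" or "top" or "wrist"; returns the picture (420x560x3 uint8, red, green, blue); there is no depth.
- manip.camera_model(name): a dict with "mtx" (3x3 intrinsics, pixels), "cam_to_world" (4x4, takes a point from camera to world coordinates). Camera axes: x right, y down, z forward; pixel columns grow to the right and rows downward; lengths in m; the calibration is good to about 2 mm. A picture is of the moment at which its call begins: read the wrist's pose just before it. camera_model takes no time and is no camera call; for the wrist camera it gives the pose at the moment of the call.
- manip.sign_off(): hands the job in, once; it reports no verdict.
The state is a dict: "t": time; "q": joint angles; "qd": joint speeds; "tau": joint torques, N m; "tcp_pos": TCP position; "tool_rot": TCP orientation; "force": force on the tool from outside, world axes, zero at the start; "ft_torque": the same for the moment, N m; "finger_gap": opening from 0.0 (shut) to 1.0 (fully open).
Only numpy, scipy, OpenCV 4.12 (cv2) and the standard library are available. Lean on these libraries where they do the work, as an engineer would, in place of code of your own. Each camera call takes 0.05 s, during which the arm holds its last target. There are 200 camera calls.

### The job

Open the specimen case: lift its lid fully back, swing the prop rod up to its stop, let the lid down so that it rests on the rod with the rod's end through the hole in the lid's lug, and lock the rod with the pin from the wooden block, pushed fully home through tongue and bracket. Only when the pin is in, stand every small cone model from the bench upright on the floor of the case. Leave the lid propped and pinned, and leave the other things on the bench alone.

Things in the scene. Friction and masses are not known exactly. Their poses are not given: they have to be found in the camera images.
- case: the specimen case: a dark wooden box 200 mm deep (its x) by 340 mm wide (its y) by 90 mm high, fixed to the bench; walls and floor 10 mm thick, so the inner floor is 10 mm above the bench and measures 180 by 320 mm. Origin at the centre of its underside, x to the back (hinge side), y to the left, z up. It may stand turned by up to 6 degrees.
- lid (a joint): opening angle of the case's lid, rad: 0 shut, 1.6 fully back at its stop. The lid (0.5 kg, 10 mm board) turns about the hinge line along the case's y at the top of its back wall. Its hinge is a little stiff: it stays where it is above about 1.45 rad and falls shut from below that unless propped. Propped on the rod it reads 1.3.
- lid_hinge (a point): middle of the lid's hinge line, on the case's back wall (100 mm behind the case's centre), 90 mm above the bench
- lid_bar (a point): middle of the lid's handle: a round steel bar 12 mm thick, 130 mm long, parallel to the hinge line, 45 mm in front of the lid's front edge and 245 mm from the hinge line (5 mm above the plane of the hinge line when shut). A gripper pointing down can hold it across and follow its arc: the bar turns between the fingers.
- lid_hole (a point): middle of the 18 mm square holding hole in the steel lug that sticks out from the lid's right side, 150 mm from the hinge line and 220 mm right of the case's middle; the lug is 8 mm thick, in the plane of the lid
- rod (a joint): angle of the prop rod, rad: 0 lying level along the case's right side (it starts between 0 and 0.12), pointing to the back; 0.86 raised to its stop, where it must be to meet the lid's hole. It turns about a pivot parallel to the lid's hinge line and stays where it is left (about 3 N at the grip point moves it). With the lid short of fully back the raised end would strike the lug.
- rod_pivot (a point): centre of the rod's pivot, 90 mm in front of the case's centre, 220 mm to its right (50 mm outside the side wall), 60 mm above the bench
- rod_grip (a point): a point on the prop rod's axis 150 mm from the pivot, a good place to hold it: the rod is round, 12 mm thick, 230 mm from pivot to collar; 50 mm clear of the case's side
- rod_tip (a point): rounded end of the rod's 10 mm thick, 16 mm long bent spigot, beyond its 28 mm collar. With the lid resting on the collar the spigot stands through the hole, its end 12 mm from the hole's middle.
- pin_hole (a point): centre of the 15 mm hole for the locking pin, at the upper face of the fixed steel bracket (10 mm thick, upper face 56 mm above the bench) beside the case's front right corner, 45 mm in front of the pivot. The rod's tail is a flat steel tongue, 6 mm thick, with an equal hole 45 mm from the pivot; when the rod is at its stop the tongue lies level over the bracket (its top 63 mm above the bench) and the holes line up.
- pin: the loose locking pin, upright, 92 mm long: a steel shank 10 mm thick and 42 mm long with a tapered end, a 26 mm collar 4 mm thick above it, and a round black knob 24 mm thick and 46 mm high on top. Origin at the lower end of the shank, z up along the pin. Home, its collar lies on the tongue and its origin 21 mm above the bench.
- block: wooden block 56 by 56 by 48 mm, fixed to the bench, with a 16 mm hole in which the pin stands at the start, its collar on the block's top. Origin at the centre of its underside.
- model1: a cream ribbed plant cone model on a round wooden base 50 mm across and 12 mm high; 74 mm tall in all; its body is a 36 mm cylinder (ribs to 41 mm, for the eye only) from 12 to 54 mm height, where it is held; 0.1 to 0.2 kg. Origin at the centre of its underside, z up. It may be absent.
- model2: a cream ribbed plant cone model on a round wooden base 50 mm across and 12 mm high; 70 mm tall in all; its body is a 36 mm cylinder (ribs to 41 mm, for the eye only) from 12 to 54 mm height, where it is held; 0.1 to 0.2 kg. Origin at the centre of its underside, z up. It may be absent.
- model3: a cream ribbed plant cone model on a round wooden base 50 mm across and 12 mm high; 66 mm tall in all; its body is a 36 mm cylinder (ribs to 41 mm, for the eye only) from 12 to 54 mm height, where it is held; 0.1 to 0.2 kg. Origin at the centre of its underside, z up. It may be absent.
- model4: a cream ribbed plant cone model on a round wooden base 50 mm across and 12 mm high; 62 mm tall in all; its body is a 36 mm cylinder (ribs to 41 mm, for the eye only) from 12 to 54 mm height, where it is held; 0.1 to 0.2 kg. Origin at the centre of its underside, z up. It may be absent.
- jar1: tall glass specimen jar, 210 mm, at the left: not part of the job, to be left alone. Origin at the centre of its underside.
- jar2: tall glass specimen jar, 220 mm, at the left: not part of the job, to be left alone. Origin at the centre of its underside.
- jar3: small glass specimen jar, 120 mm tall and 80 mm across the foot, standing among the models: not part of the job, to be left alone. Origin at the centre of its underside.
- flower: large flower model on a square wooden foot, 195 mm tall, at the left: not part of the job, to be left alone. Origin at the centre of its underside.
- fruit: red fruit model, 100 mm across, at the back: not part of the job, to be left alone. Origin at the centre of its underside.
- meter: black hand meter, 70 by 130 by 35 mm: not part of the job, to be left alone. Origin at the centre of its underside.
- dish: white porcelain dish, 90 mm across, 30 mm high: not part of the job, to be left alone. Origin at the centre of its underside.

How it is judged:
By the outcome, as a careful person would: the job done as asked, in the order asked, and still so for the second after the job is handed in, with the robot touching nothing.
Of model1, model2, model3, model4 only 2 to 4 are there at a start; the rules pass over those that are not, and their reading is None.
At some moment in a run one of model1, model2, model3, model4 may be knocked a few centimetres aside while the robot is not near it.
It also fails if it takes over 210 s, if anything falls off the work surface, if the arm or the gripper's body presses on something with over 40 N, if the wrist force passes 120 N, or if a joint passes its speed limit or range.

## Working session

There is one attempt and no reset: what is moved stays moved. The work goes in short steps, Python scripts to look and compute and a tool call to move; the robot and the scene stay as the last step left them, time stands still between calls to the robot, and variables do not carry over. Pictures are saved under pics/ and viewed, about 12 in all and at most 16, crops included, and the job is handed in when it is done.

Besides the shell and the picture viewer there is one more tool, called after "Call:" as a command line: name --pt "numbers of a row" for each row, then --argument value for the rest. drive_tool: Moves the arm, as the interface text tells. Its arguments: {"type":"object","properties":{"increments":{"type":"array","items":{"type":"array","items":{"type":"number"}}},"force":{"type":"number"}},"required":["increments"]}

```bash
mkdir -p pics; ls
cat > h.py <<'E'
import numpy as np, cv2
from scipy.spatial.transform import Rotation as R
from station import manip
def snap(n,f):
    c=manip.camera_model(n); im=manip.snapshot(n); cv2.imwrite('pics/'+f+'.png',im[:,:,::-1]); np.savez('pics/'+f+'.npz',K=c['mtx'],T=c['cam_to_world']); return im
def ld(f):
    d=np.load('pics/'+f+'.npz'); return np.array(d['K']),np.array(d['T'])
def plane(f,u,v,z):
    K,T=ld(f); d=T[:3,:3]@np.linalg.inv(K)@[u,v,1]; o=T[:3,3]; return o+d*(z-o[2])/d[2]
def proj(f,p):
    K,T=ld(f); q=np.linalg.inv(T)@np.r_[p,1]; q=K@q[:3]; return q[:2]/q[2]
def tri(obs):
    A=np.zeros((3,3));b=np.zeros(3)
    for f,u,v in obs:
        K,T=ld(f); d=T[:3,:3]@np.linalg.inv(K)@[u,v,1]; d/=np.linalg.norm(d); P=np.eye(3)-np.outer(d,d); A+=P;b+=P@T[:3,3]
    return np.linalg.solve(A,b)
def delta(p,yaw=None):
    """cm in tool axes to world target p; turn about tool z to make jaw axis at world yaw (mod pi)"""
    s=manip.sense(); r=R.from_quat(s['tool_rot']); d=r.inv().apply(np.array(p)-s['tcp_pos'])*100
    y=r.apply([0,1,0]); cur=np.arctan2(y[1],y[0])
    print('t',round(s['t'],2),'tcp',np.round(s['tcp_pos'],4),'zaxis',np.round(r.apply([0,0,1]),3),'jaw yaw',round(cur,3),'xaxis',np.round(r.apply([1,0,0]),3),'q6',round(s['q'][5],2))
    print('delta cm',np.round(d,2), 'turn z', None if yaw is None else round(-((yaw-cur+np.pi/2)%np.pi-np.pi/2),3))
E
python3 - <<'E'
from h import *
s=manip.sense();print(s,manip.pinch_z)
a=[snap(n,n+'0') for n in('top','side','wrist')]
cv2.imwrite('pics/w.png',cv2.resize(np.hstack(a[:2])[:,:,::-1],(1120,420))[:,:])
for n in('top','side','wrist'):print(manip.camera_model(n))
E
```

```text
pics
{'t': 0.0, 'q': array([-1.34049938e+00,  5.28468084e-01,  1.43392317e+00,  1.88418745e-05,
        1.18138729e+00, -1.78477856e-01]), 'qd': array([-0.00219372, -0.00144463,  0.00113334,  0.00150874,  0.00017933,
       -0.0008424 ]), 'tau': array([ 1.48881241e-03, -4.42339182e+01, -1.78023863e+01, -9.42168481e-05,
        8.39155196e-03, -7.55531147e-06]), 'tcp_pos': array([ 0.24830522, -0.57277078,  0.2303258 ]), 'tool_rot': array([ 9.79185649e-01,  2.02963716e-01, -1.96057077e-05, -1.09280222e-03]), 'force': array([ 0.35485692, -0.21719814,  0.20814462]), 'ft_torque': array([ 0.01785027, -0.03704392, -0.01251991]), 'finger_gap': 0.9995227377108601} 0.0187
{'mtx': array([[427.46522981,   0.        , 278.72204136],
       [  0.        , 427.46522981, 206.65963528],
       [  0.        ,   0.        ,   1.        ]]), 'cam_to_world': array([[-0.00220595, -0.99454874,  0.10424939,  0.46956248],
       [-0.99999197,  0.00254262,  0.00309673,  0.02441703],
       [-0.00334491, -0.10424172, -0.99454637,  1.27679407],
       [ 0.        ,  0.        ,  0.        ,  1.        ]])}
{'mtx': array([[416.99656725,   0.        , 281.28903329],
       [  0.        , 416.99656725, 209.50381215],
       [  0.        ,   0.        ,   1.        ]]), 'cam_to_world': array([[-0.69537056, -0.56755994,  0.44083501, -0.08549297],
       [-0.718609  ,  0.54248016, -0.43510503,  0.65311264],
       [ 0.00780394, -0.61934723, -0.78507841,  1.21024467],
       [ 0.        ,  0.        ,  0.        ,  1.        ]])}
{'mtx': array([[315.50630508,   0.        , 277.29215437],
       [  0.        , 315.50630508, 209.88326868],
       [  0.        ,   0.        ,   1.        ]]), 'cam_to_world': array([[ 0.39778285, -0.87625967, -0.27191505,  0.31763859],
       [-0.91747597, -0.38074287, -0.11520725, -0.54300696],
       [-0.00257825,  0.29530299, -0.95540018,  0.37315435],
       [ 0.        ,  0.        ,  0.        ,  1.        ]])}
```

View pics/top0.png

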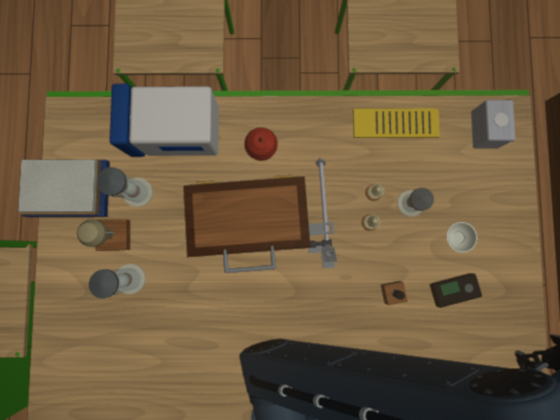

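View pics/side0.png

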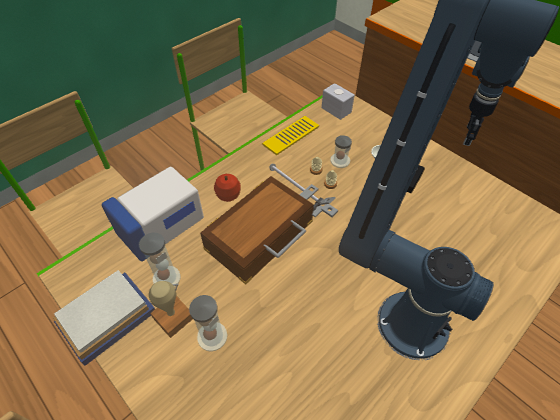

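The top view shows the case at about (248,217), the bar at (249,266), the rod from (328,247) to (320,163), the block at (395,293) and two models at (375,191) and (371,222). Next I'll zoom in for corner pixels.

Run:
```python
import cv2
im=cv2.imread('pics/top0.png'); c=im[150:310,175:415]; cv2.imwrite('pics/c1.png',cv2.resize(c,None,fx=3.3,fy=3.3,interpolation=cv2.INTER_CUBIC))
```

```text
(no output)
```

View pics/c1.png

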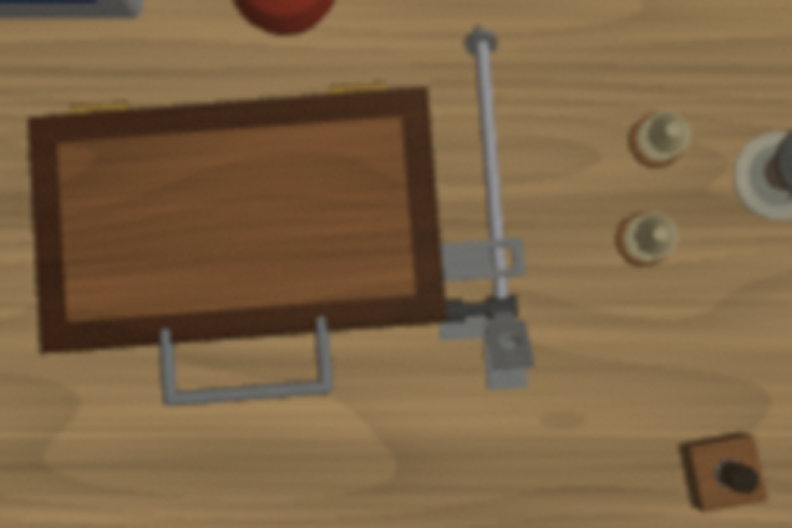

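View pics/wrist0.png

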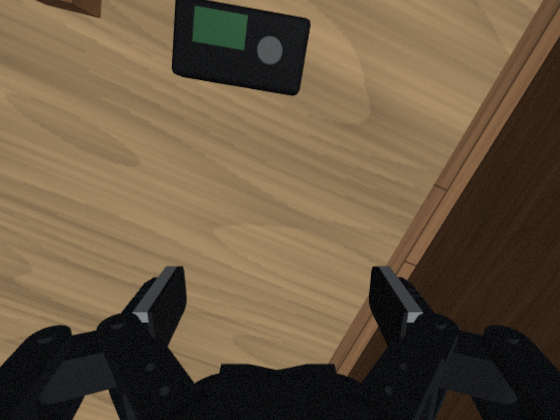

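```bash
cat > case.py <<'E'
from h import *
def c(u,v): return u/3.3+175,v/3.3+150
P=[plane('top0',*c(*p),.10) for p in [(28,118),(428,88),(444,322),(40,352)]]
P=np.array(P)[:,:2]
L=np.array([[.1,.17],[.1,-.17],[-.1,-.17],[-.1,.17]])
# rigid fit
m=P.mean(0);H=(L.T@(P-m));U,S,Vt=np.linalg.svd(H);Rm=(U@Vt).T
TH=np.arctan2(Rm[1,0],Rm[0,0]); C=m
def cw(x,y,z=None):
    p=C+Rm@[x,y]; return p if z is None else np.r_[p,z]
E
python3 - <<'E'
from case import *
print('case',C,np.degrees(TH),'resid',P-np.array([cw(*l) for l in L]))
b=[plane('top0',*c(*p),.095)[:2] for p in [(168,397),(325,384)]];print('bar',b,np.mean(b,0),'pred',cw(-.145,0))
for n,p in dict(hole=(-.05,-.22,.095),pivot=(-.09,-.22,.06),tail=(-.135,-.22,.056)).items(): print(n,cw(*p),(proj('top0',cw(*p))-[175,150])*3.3)
for n,p,z in [('blk',(727,475),.048),('knob',(743,477),.14),('m1',(662,135),.05),('m2',(648,238),.05),('tip',(481,40),.06)]: print(n,plane('top0',*c(*p),z))
E
```

```text
case [0.56621578 0.1178838 ] 4.0383064801469635 resid [[-0.0018837  -0.00137177]
 [-0.00113145  0.00012957]
 [ 0.00154332  0.00261301]
 [ 0.00147184 -0.00137082]]
bar [array([0.41858508, 0.17309731]), array([0.4290022 , 0.04280862])] [0.42379364 0.10795296] pred [0.42157579 0.10767241]
hole [ 0.53183307 -0.10509115  0.095     ] [501.46972225 259.72920401]
pivot [ 0.49193238 -0.10790809  0.06      ] [500.9626047  308.31166098]
tail [ 0.44704411 -0.11107714  0.056     ] [504.8769789  360.84636154]
blk [ 0.34940872 -0.30081623  0.048     ]
knob [ 0.35682071 -0.28908622  0.14      ]
m1 [ 0.64328109 -0.25230896  0.05      ]
m2 [ 0.55281658 -0.23779485  0.05      ]
tip [ 0.72634241 -0.09367971  0.06      ]
```

Run:
```python
from case import *
delta([.5,-.25,.25],TH); delta(cw(-.145,0,.20),TH)
```

```text
t 0.15 tcp [ 0.2483 -0.5729  0.2305] zaxis [-0.     0.002 -1.   ] jaw yaw -1.162 xaxis [0.918 0.398 0.   ] q6 -0.18
delta cm [ 35.93 -19.63  -1.9 ] turn z -1.232
t 0.15 tcp [ 0.2483 -0.5729  0.2305] zaxis [-0.     0.002 -1.   ] jaw yaw -1.162 xaxis [0.918 0.398 0.   ] q6 -0.18
delta cm [ 42.95 -55.56   3.16] turn z -1.232
```

Call:
drive_tool --pt "120 6 -3.3 -0.5 0 0 0" --pt "120 12 -6.5 -1 0 0 0" --pt "120 18 -9.8 -1.5 0 0 0" --pt "120 24 -13 -1.9 0 0 -0.13" --pt "120 30 -16.5 -1.9 0 0 -0.26" --pt "120 36 -20 -1.9 0 0 -0.4" --pt "120 37 -24 -1.9 0 0 -0.53" --pt "120 38 -28 -1.9 0 0 -0.66" --pt "120 39 -32 -1.5 0 0 -0.8" --pt "120 40 -36.5 -1 0 0 -0.93" --pt "120 41 -41 0 0 0 -1.06" --pt "120 42 -46 1 0 0 -1.2" --pt "120 42.9 -51 2 0 0 -1.232" --pt "120 42.95 -55.5 3.1 0 0 -1.232" --pt "120 42.95 -55.5 3.1 0 0 -1.232" --pt "120 42.95 -55.5 3.1 0 0 -1.232" --pt "120 42.95 -55.5 3.1 0 0 -1.232" --force 30

```text
t: 1.85
tcp_pos: [0.421, 0.1078, 0.2]
tool_rot: [0.68, 0.733, -0.0, -0.0]
force: [0.4, -0.9, 1.0]
finger_gap: 0.531
```

Run:
```python
from case import *
a=snap('wrist','wrist1'); b=snap('side','side1')
delta(cw(-.145,0,.20),TH)
f='wrist1'
for p in [(-.145,0,.095),(-.145,.065,.095),(-.145,-.065,.095),(-.1,.17,.1),(-.1,-.17,.1)]: print(p,proj(f,cw(*p)))
cv2.imwrite('pics/ws1.png',cv2.resize(np.hstack([a,b])[:,:,::-1],(800,300)))
```

```text
t 1.95 tcp [0.4229 0.1059 0.2006] zaxis [ 0.001 -0.001 -1.   ] jaw yaw 0.07 xaxis [-0.07   0.998 -0.001] q6 -0.08
delta cm [ 0.19 -0.12  0.06] turn z -0.0
(-0.145, 0, 0.095) [278.27795822 209.30227302]
(-0.145, 0.065, 0.095) [278.68753515 127.54126985]
(-0.145, -0.065, 0.095) [277.92494113 279.77262744]
(-0.1, 0.17, 0.1) [349.15790769 -39.50105699]
(-0.1, -0.17, 0.1) [324.08038961 379.40728568]
```

View pics/ws1.png

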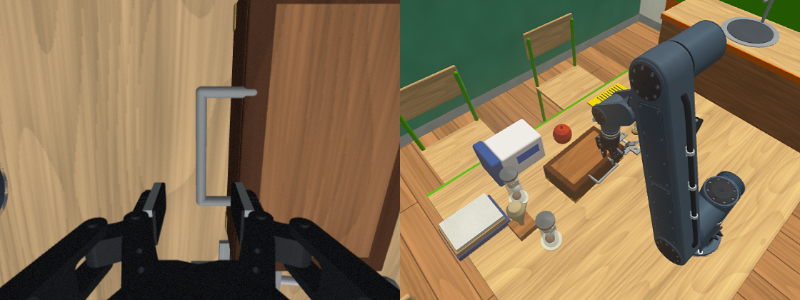

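The wrist picture shows the handle bar at about (283, 129–280) in full pixels, against a predicted column of 278, so the bar lies about 3–4 mm farther forward. I'll go down and grip it.

Call:
drive_tool --pt "120 0.2 0.2 4 0 0 0" --pt "120 0.2 0.2 8 0 0 0" --pt "120 0.2 0.2 11 0 0 0" --pt "120 0.2 0.2 12.4 0 0 0" --pt "120 0.2 0.2 12.4 0 0 0" --pt "160 0.2 0.2 12.4 0 0 0" --pt "200 0.2 0.2 12.4 0 0 0" --pt "255 0.2 0.2 12.4 0 0 0" --pt "255 0.2 0.2 12.4 0 0 0" --pt "255 0.2 0.2 12.4 0 0 0" --pt "255 0.2 0.2 12.4 0 0 0" --force 30

```text
t: 3.05
tcp_pos: [0.4239, 0.1081, 0.0773]
tool_rot: [0.682, 0.732, 0.0, 0.001]
force: [-2.0, -6.1, 7.9]
finger_gap: 0.128
```

Run:
```python
from h import *
delta([.4258,.108,.076],.07); print(manip.sense()['force'])
for a in np.linspace(.085,1.61,18): print(round(a,3), np.round(np.r_[0, -.245*np.cos(a)+.005*np.sin(a)+.245, -(.245*np.sin(a)+.005*np.cos(a)-.005)]*100,1))
```

```text
t 3.05 tcp [0.4239 0.1081 0.0773] zaxis [ 0.001 -0.001 -1.   ] jaw yaw 0.071 xaxis [-0.071  0.997 -0.001] q6 -0.08
delta cm [-0.02  0.18  0.13] turn z 0.001
[-1.97826104 -6.09308013  7.8853609 ]
0.085 [ 0.   0.1 -2.1]
0.175 [ 0.   0.5 -4.3]
0.264 [ 0.   1.  -6.4]
0.354 [ 0.   1.7 -8.5]
0.444 [  0.    2.6 -10.5]
0.534 [  0.    3.7 -12.4]
0.623 [  0.    4.9 -14.2]
0.713 [  0.    6.3 -15.9]
0.803 [  0.    7.8 -17.5]
0.892 [  0.    9.5 -18.9]
0.982 [  0.   11.3 -20.2]
1.072 [  0.   13.2 -21.3]
1.161 [  0.   15.2 -22.2]
1.251 [  0.   17.3 -22.9]
1.341 [  0.   19.4 -23.5]
1.431 [  0.   21.6 -23.8]
1.52 [  0.   23.8 -24. ]
1.61 [  0.  26. -24.]
```

Call:
drive_tool --pt "255 0 0.1 -2.1 0 0 0" --pt "255 0 0.5 -4.3 0 0 0" --pt "255 0 1.0 -6.4 0 0 0" --pt "255 0 1.7 -8.5 0 0 0" --pt "255 0 2.6 -10.5 0 0 0" --pt "255 0 3.7 -12.4 0 0 0" --pt "255 0 4.9 -14.2 0 0 0" --pt "255 0 6.3 -15.9 0 0 0" --pt "255 0 7.8 -17.5 0 0 0" --pt "255 0 9.5 -18.9 0 0 0" --pt "255 0 11.3 -20.2 0 0 0" --pt "255 0 13.2 -21.3 0 0 0" --pt "255 0 15.2 -22.2 0 0 0" --pt "255 0 17.3 -22.9 0 0 0" --pt "255 0 19.4 -23.5 0 0 0" --pt "255 0 21.6 -23.8 0 0 0" --pt "255 0 23.8 -24.0 0 0 0" --pt "255 0 25.2 -24.0 0 0 0" --pt "255 0 25.2 -24.0 0 0 0"

```text
t: 4.95
tcp_pos: [0.6776, 0.127, 0.3182]
tool_rot: [0.682, 0.732, 0.002, 0.002]
force: [-0.6, -0.2, 5.6]
finger_gap: 0.13
```

Run:
```python
from case import *
s=manip.sense(); print(s['force'],s['tcp_pos'],s['finger_gap'])
q=s['tcp_pos']+[0,0,-s['tcp_pos'][2]]; l=Rm.T@(s['tcp_pos'][:2]-C); print(l, 'expected bar x at 1.58', .1-.245*np.cos(1.58)+.005, s['tcp_pos'][2]+.019-.09)
```

```text
[-0.58003316 -0.15435464  5.6426667 ] [0.67758552 0.12700747 0.31823005] 0.12957430679593102
[0.11173575 0.00125798] expected bar x at 1.58 0.10725486810085805 0.24723004718547872
```

Run:
```python
from case import *
delta(cw(-.02,-.22,.25),TH+np.pi/2)
print(cw(-.02,-.22))
```

```text
t 4.95 tcp [0.6776 0.127  0.3182] zaxis [ 0.005  0.001 -1.   ] jaw yaw 0.07 xaxis [-0.07   0.998  0.001] q6 -0.05
delta cm [-22.13 -13.21   6.73] turn z 1.571
[ 0.56175858 -0.10297845]
```

Call:
drive_tool --pt "200 0 0 0 0 0 0" --pt "150 0 0 0 0 0 0" --pt "130 0 0 0 0 0 0" --pt "130 0 0 -2 0 0 0" --pt "130 0 0 -5 0 0 0" --pt "130 0 0 -8 0 0 -0.14" --pt "130 -3 -1 -8 0 0 -0.28" --pt "130 -7 -3 -8 0 0 -0.42" --pt "130 -11 -6 -8 0 0 -0.56" --pt "130 -15 -9 -8 0 0 -0.7" --pt "130 -19 -12 -6 0 0 -0.84" --pt "130 -22 -13.2 -3 0 0 -0.98" --pt "130 -22 -13.2 0 0 0 -1.12" --pt "130 -22 -13.2 3 0 0 -1.26" --pt "130 -22 -13.2 6 0 0 -1.4" --pt "130 -22 -13.2 6.7 0 0 -1.54" --pt "130 -22 -13.2 6.7 0 0 -1.571" --pt "130 -22 -13.2 6.7 0 0 -1.571"

```text
t: 6.75
tcp_pos: [0.5584, -0.1022, 0.2487]
tool_rot: [-0.035, 0.999, 0.0, -0.001]
force: [-0.0, 0.2, 0.2]
finger_gap: 0.491
```

Run:
```python
from case import *
a=snap('wrist','wrist2'); b=snap('top','top2'); snap('side','side2')
f='wrist2'
for n,p in dict(pivot=(-.09,-.22,.06),tail=(-.135,-.22,.056),grip=(.005,-.22,.064)).items(): print(n,proj(f,cw(*p)))
cv2.imwrite('pics/ws2.png',cv2.resize(np.hstack([a,b])[:,:,::-1],(800,300)))
delta(cw(.005,-.22,.06),TH+np.pi/2)
```

```text
pivot [275.66120795 121.5330523 ]
tail [275.5912002   73.83014391]
grip [275.80700576 212.21314102]
t 6.9 tcp [ 0.559  -0.1024  0.2496] zaxis [ 0.001 -0.    -1.   ] jaw yaw 1.64 xaxis [-0.998 -0.07  -0.001] q6 -2.02
delta cm [-2.76 -0.07 18.97] turn z -0.001
```

View pics/ws2.png

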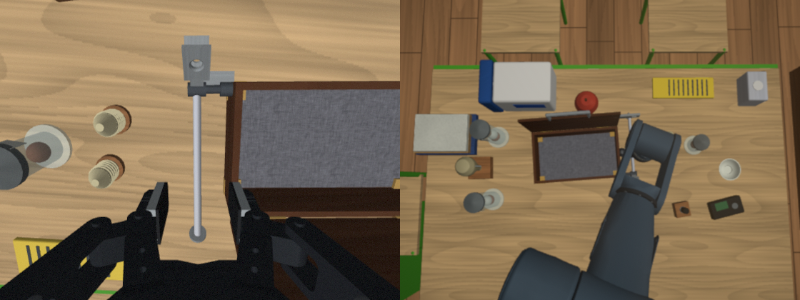

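Call:
drive_tool --pt "130 -1 0 4 0 0 0" --pt "130 -2 0 8 0 0 0" --pt "130 -2.5 0 12 0 0 0" --pt "130 -2.6 0 16 0 0 0" --pt "130 -2.6 0 19 0 0 0" --pt "130 -2.6 0 20.2 0 0 0" --pt "130 -2.6 0 20.2 0 0 0" --pt "200 -2.6 0 20.2 0 0 0" --pt "255 -2.6 0 20.2 0 0 0" --pt "255 -2.6 0 20.2 0 0 0" --pt "255 -2.6 0 20.2 0 0 0" --pt "255 -2.6 0 20.2 0 0 0" --force 30

```text
t: 8.1
tcp_pos: [0.5865, -0.1018, 0.0488]
tool_rot: [-0.035, 0.999, -0.001, 0.002]
force: [1.1, -5.2, 2.4]
finger_gap: 0.128
```

Run:
```python
from case import *
s=manip.sense(); print(s['force'],s['finger_gap'])
l=Rm.T@(s['tcp_pos'][:2]-C); z=s['tcp_pos'][2]+.0187-.06; x=l[0]+.09; a0=np.arctan2(z,x); r=np.hypot(x,z); print(l,r,a0)
for a in np.linspace(.1,.86,10):print(round(a,2),np.round([-(r*np.cos(a)-x)*100,0,-(r*np.sin(a)-z)*100],1))
```

```text
[ 1.08090467 -5.23807811  2.35022757] 0.12774377241307533
[ 0.00473127 -0.22053189] 0.09502453651622962 0.078585043396439
0.1 [ 0.   0.  -0.2]
0.18 [ 0.1  0.  -1. ]
0.27 [ 0.3  0.  -1.8]
0.35 [ 0.6  0.  -2.5]
0.44 [ 0.9  0.  -3.3]
0.52 [ 1.2  0.  -4. ]
0.61 [ 1.7  0.  -4.7]
0.69 [ 2.2  0.  -5.3]
0.78 [ 2.7  0.  -5.9]
0.86 [ 3.3  0.  -6.5]
```

Call:
drive_tool --pt "255 0.0 0 -0.2 0 0 0" --pt "255 0.1 0 -1.0 0 0 0" --pt "255 0.3 0 -1.8 0 0 0" --pt "255 0.6 0 -2.5 0 0 0" --pt "255 0.9 0 -3.3 0 0 0" --pt "255 1.2 0 -4.0 0 0 0" --pt "255 1.7 0 -4.7 0 0 0" --pt "255 2.2 0 -5.3 0 0 0" --pt "255 2.7 0 -5.9 0 0 0" --pt "255 3.3 0 -6.5 0 0 0" --pt "255 3.4 0 -6.6 0 0 0" --pt "255 3.4 0 -6.6 0 0 0"

```text
t: 9.3
tcp_pos: [0.5507, -0.1044, 0.1127]
tool_rot: [-0.035, 0.999, -0.001, -0.0]
force: [-0.7, -7.4, -4.7]
finger_gap: 0.123
```

Run:
```python
from case import *
s=manip.sense(); print(s['force'],s['finger_gap'])
l=Rm.T@(s['tcp_pos'][:2]-C); z=s['tcp_pos'][2]+.0187-.06; x=l[0]+.09; print(l,np.hypot(x,z),np.arctan2(z,x))
```

```text
[-0.66070968 -7.41930796 -4.71556718] 0.12345376300817952
[-0.0311524  -0.22058888] 0.09252750667498919 0.8814911291946126
```

Call:
drive_tool --pt "255 0.15 0 -0.15 0 0 0" --pt "255 0.3 0 -0.3 0 0 0" --pt "255 0.3 0 -0.3 0 0 0"

```text
t: 9.6
tcp_pos: [0.5483, -0.1045, 0.1147]
tool_rot: [-0.035, 0.999, -0.001, 0.0]
force: [2.7, -7.8, -12.4]
finger_gap: 0.124
```

Run:
```python
from case import *
s=manip.sense(); print(s['force'],s['finger_gap'])
l=Rm.T@(s['tcp_pos'][:2]-C); z=s['tcp_pos'][2]+.0187-.06; x=l[0]+.09; print(l,np.hypot(x,z),np.arctan2(z,x))
```

```text
[  2.68466045  -7.78819445 -12.43852046] 0.1236501439262807
[-0.0334947  -0.22057531] 0.09262596539353248 0.9146886209510303
```

Run:
```python
from case import *
delta([.6776,.127,.40],TH)
```

```text
t 9.6 tcp [ 0.5483 -0.1045  0.1147] zaxis [ 0.001 -0.002 -1.   ] jaw yaw 1.641 xaxis [-0.998 -0.07  -0.001] q6 -2.03
delta cm [-14.54  22.13 -28.56] turn z 1.571
```

Call:
drive_tool --pt "200 0 0 0 0 0 0" --pt "130 0 0 0 0 0 0" --pt "130 0 0 0 0 0 0" --pt "130 0 0 -4 0 0 0" --pt "130 0 0 -8 0 0 0" --pt "130 0 0 -12 0 0 0.14" --pt "130 0 0 -16 0 0 0.28" --pt "130 0 0 -20 0 0 0.42" --pt "130 0 2 -24 0 0 0.56" --pt "130 -1 6 -27 0 0 0.7" --pt "130 -3 10 -28.5 0 0 0.84" --pt "130 -6 13 -28.5 0 0 0.98" --pt "130 -9 16 -28.5 0 0 1.12" --pt "130 -12 19 -28.5 0 0 1.26" --pt "130 -14.5 22.1 -28.5 0 0 1.4" --pt "130 -14.5 22.1 -28.5 0 0 1.54" --pt "130 -14.5 22.1 -28.5 0 0 1.571" --pt "130 -14.5 22.1 -28.5 0 0 1.571"

```text
t: 11.4
tcp_pos: [0.6765, 0.1285, 0.401]
tool_rot: [0.681, 0.732, -0.0, -0.001]
force: [0.3, -1.1, -0.2]
finger_gap: 0.492
```

Run:
```python
from case import *
a=snap('wrist','wrist3'); b=snap('side','side3')
f='wrist3'
for y in (.065,-.065): print(proj(f,cw(.1118,y,.337)))
cv2.imwrite('pics/ws3.png',cv2.resize(np.hstack([a,b])[:,:,::-1],(800,300)))
delta([.6776,.127,.318],TH)
```

```text
[279.34727825 134.80513993]
[278.7786081  310.27703624]
t 11.5 tcp [0.6766 0.1277 0.4014] zaxis [-0.001  0.    -1.   ] jaw yaw 0.071 xaxis [-0.071  0.997  0.   ] q6 -0.05
delta cm [-0.08  0.1   8.34] turn z 0.001
```

View pics/ws3.png

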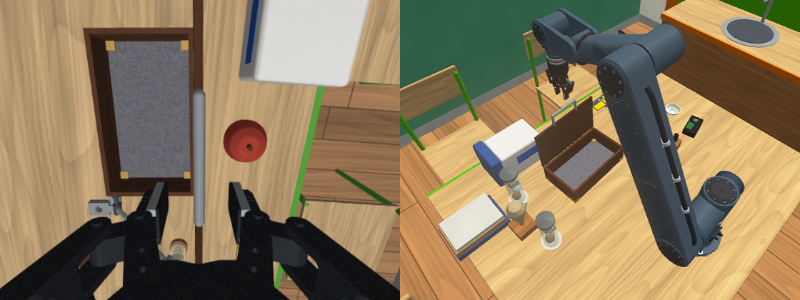

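The bar is at column 279 as predicted, the lid stays fully back, and the tongue lies level over the bracket. I'll grip the bar and let the lid down.

Call:
drive_tool --pt "130 0 0.1 3 0 0 0" --pt "130 0 0.1 6 0 0 0" --pt "130 0 0.1 8 0 0 0" --pt "130 0 0.1 8.3 0 0 0" --pt "200 0 0.1 8.3 0 0 0" --pt "255 0 0.1 8.3 0 0 0" --pt "255 0 0.1 8.3 0 0 0" --pt "255 0 0.1 8.3 0 0 0" --pt "255 0 0.1 8.3 0 0 0" --pt "255 0 -0.9 8.3 0 0 0" --pt "255 0 -2.0 8.3 0 0 0" --pt "255 0 -3.0 8.4 0 0 0" --pt "255 0 -4.0 8.5 0 0 0" --pt "255 0 -5.0 8.7 0 0 0" --pt "255 0 -5.6 8.8 0 0 0" --pt "255 0 -6.1 8.9 0 0 0" --pt "255 0 -6.6 9.0 0 0 0" --pt "255 0 -6.6 9.0 0 0 0" --force 30

```text
t: 13.3
tcp_pos: [0.6101, 0.1223, 0.312]
tool_rot: [0.682, 0.731, -0.001, 0.0]
force: [-2.0, -1.4, 5.8]
finger_gap: 0.128
```

Run:
```python
from case import *
s=manip.sense(); print(s['force'],s['finger_gap'],Rm.T@(s['tcp_pos'][:2]-C))
snap('side','side4')
im=cv2.imread('pics/side4.png'); cv2.imwrite('pics/c4.png',cv2.resize(im[80:240,180:380],None,fx=3.5,fy=3.5))
```

```text
[-1.95189876 -1.38816911  5.8095497 ] 0.12839995717404576 [0.04413046 0.00135204]
```

View pics/c4.png

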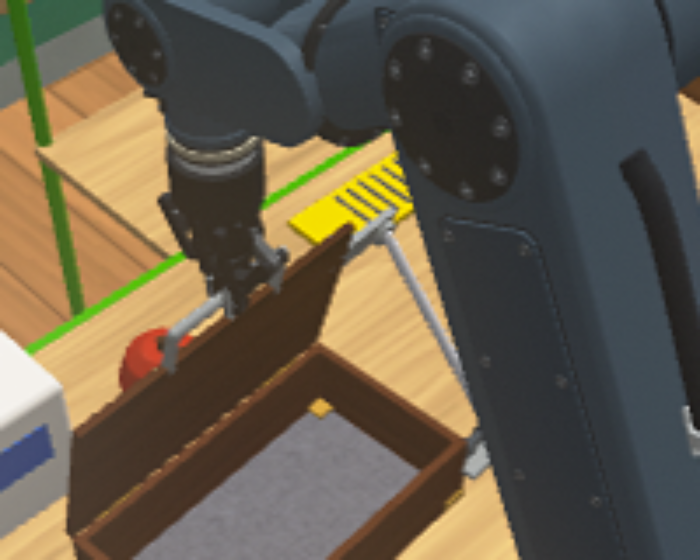

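The rod's end is at the lug, around crop pixel (375,225), and the lid is nearly down. I'll continue in small steps.

Call:
drive_tool --pt "255 0 -0.3 0.1 0 0 0" --pt "255 0 -0.6 0.15 0 0 0" --pt "255 0 -0.9 0.2 0 0 0" --pt "255 0 -0.9 0.2 0 0 0"

```text
t: 13.75
tcp_pos: [0.6073, 0.1221, 0.3113]
tool_rot: [0.682, 0.731, 0.005, 0.005]
force: [9.6, -0.4, 3.4]
finger_gap: 0.127
```

Run:
```python
from case import *
s=manip.sense(); print(s['force'],s['finger_gap'],Rm.T@(s['tcp_pos'][:2]-C))
```

```text
[ 9.57925338 -0.37012131  3.42986058] 0.12737373471008445 [0.04132547 0.00133897]
```

Run:
```python
from case import *
print(plane('top0',*c(743,477),.098))
delta([.365,-.298,.24],TH+np.pi/2)
```

```text
[ 0.35265535 -0.30066892  0.098     ]
t 13.75 tcp [0.6073 0.1221 0.3113] zaxis [ 0.014  0.001 -1.   ] jaw yaw 0.07 xaxis [-0.07   0.998 -0.   ] q6 -0.05
delta cm [-40.22 -27.2    6.76] turn z 1.57
```

Call:
drive_tool --pt "255 0 0.5 -0.1 0 0 0" --pt "200 0 0.5 -0.1 0 0 0" --pt "130 0 0.5 -0.1 0 0 0" --pt "130 0 0.5 -0.1 0 0 0" --pt "130 0 0.5 -3 0 0 0" --pt "130 0 0.5 -7 0 0 0" --pt "130 0 0 -10 0 0 -0.14" --pt "130 -2 -2 -11 0 0 -0.28" --pt "130 -6 -5 -11 0 0 -0.42" --pt "130 -10 -8 -10 0 0 -0.56" --pt "130 -14 -11 -8 0 0 -0.7" --pt "130 -18 -14 -5 0 0 -0.84" --pt "130 -22 -17 -2 0 0 -0.98" --pt "130 -26 -20 1 0 0 -1.12" --pt "130 -30 -23 3 0 0 -1.26" --pt "130 -34 -25 5 0 0 -1.4" --pt "130 -38 -26.8 6.8 0 0 -1.54" --pt "130 -40.2 -26.8 6.8 0 0 -1.57" --pt "130 -40.2 -26.8 6.8 0 0 -1.57" --pt "130 -40.2 -26.8 6.8 0 0 -1.57"

```text
t: 15.75
tcp_pos: [0.3616, -0.3002, 0.2397]
tool_rot: [-0.032, 0.999, 0.001, -0.001]
force: [-0.5, -0.0, 0.8]
finger_gap: 0.488
```

Run:
```python
from case import *
a=snap('wrist','wrist5'); b=snap('top','top5'); snap('side','side5')
cv2.imwrite('pics/ws5.png',np.hstack([cv2.resize(a,(400,300)),cv2.resize(b,(400,300))])[:,:,::-1])
delta([.352,-.3007,.10],TH+np.pi/2)
print(proj('wrist5',[.352,-.3007,.098]))
```

```text
t 15.9 tcp [ 0.3627 -0.2965  0.241 ] zaxis [-0.001  0.002 -1.   ] jaw yaw 1.64 xaxis [-0.998 -0.069  0.001] q6 -2.56
delta cm [ 1.09 -0.37 14.1 ] turn z -0.002
[276.75060096 187.2820189 ]
```

View pics/ws5.png

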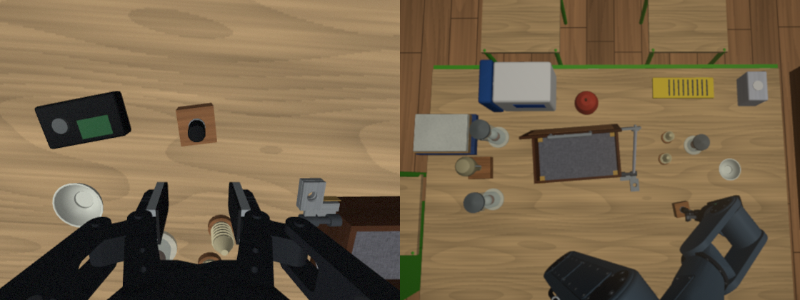

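Run:
```python
from case import *
im=cv2.imread('pics/wrist5.png')
a=cv2.resize(im[230:330,400:500],None,fx=4,fy=4,interpolation=cv2.INTER_CUBIC); b=cv2.resize(im[130:230,230:330],None,fx=4,fy=4,interpolation=cv2.INTER_CUBIC)
t=cv2.resize(cv2.imread('pics/top5.png')[230:280,300:350],None,fx=8,fy=8,interpolation=cv2.INTER_CUBIC)
cv2.imwrite('pics/c5.png',np.hstack([a,b])) 
g=im[130:230,230:330].max(2); n,l,st,ce=cv2.connectedComponentsWithStats((g<45).astype('uint8'))
i=1+st[1:,4].argmax(); print(st[i],ce[i]+[230,130])
for p in [(-.135,-.22,.063)]: print(proj('wrist5',cw(*p)),proj('top5',cw(*p)))
```

```text
[ 33  38  24  31 596] [274.7852349  183.42785235]
[438.6437645  272.62634107] [328.26951433 259.39295231]
```

View pics/c5.png

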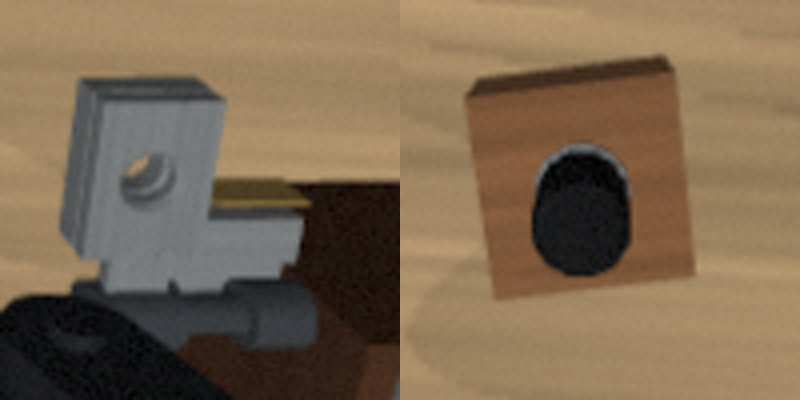

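Run:
```python
from case import *
k=plane('wrist5',275,187,.098); h=plane('wrist5',437.2,274.8,.063); print(k,h,cw(-.135,-.22))
delta([k[0],k[1],.056],TH+np.pi/2)
```

```text
[ 0.35183742 -0.30232955  0.098     ] [ 0.44986393 -0.11212019  0.063     ] [ 0.44704411 -0.11107714]
t 15.9 tcp [ 0.3627 -0.2965  0.241 ] zaxis [-0.001  0.002 -1.   ] jaw yaw 1.64 xaxis [-0.998 -0.069  0.001] q6 -2.56
delta cm [ 1.12 -0.54 18.5 ] turn z -0.002
```

Call:
drive_tool --pt "130 1 -0.5 4 0 0 0" --pt "130 1.1 -0.55 8 0 0 0" --pt "130 1.1 -0.55 12 0 0 0" --pt "130 1.1 -0.55 15 0 0 0" --pt "130 1.1 -0.55 17.5 0 0 0" --pt "130 1.1 -0.55 18.4 0 0 0" --pt "130 1.1 -0.55 18.4 0 0 0" --pt "180 1.1 -0.55 18.4 0 0 0" --pt "255 1.1 -0.55 18.4 0 0 0" --pt "255 1.1 -0.55 18.4 0 0 0" --pt "255 1.1 -0.55 18.4 0 0 0" --force 60

```text
t: 17.0
tcp_pos: [0.3531, -0.3043, 0.0586]
tool_rot: [-0.034, 0.999, -0.001, 0.001]
force: [1.0, 0.8, 7.5]
finger_gap: 0.269
```

Run:
```python
from case import *
s=manip.sense(); print(s['force'],s['finger_gap'])
delta([.4485,-.1118,.13],TH+np.pi/2)
```

```text
[1.03343529 0.82448977 7.51692132] 0.26857449601226924
t 17.0 tcp [ 0.3531 -0.3043  0.0586] zaxis [ 0.002 -0.002 -1.   ] jaw yaw 1.64 xaxis [-0.998 -0.069 -0.002] q6 -2.59
delta cm [-10.85  18.53  -7.16] turn z -0.002
```

Call:
drive_tool --pt "255 0 0 -2 0 0 0" --pt "255 0 0 -5 0 0 0" --pt "255 0 0 -9 0 0 0" --pt "255 -2 4 -9 0 0 0" --pt "255 -4 8 -9 0 0 0" --pt "255 -7 12 -9 0 0 0" --pt "255 -9 16 -9 0 0 0" --pt "255 -10.85 18.5 -9 0 0 0" --pt "255 -10.85 18.5 -9 0 0 0" --pt "255 -10.85 18.5 -9 0 0 0" --pt "255 -10.85 18.5 -9 0 0 0"

```text
t: 18.1
tcp_pos: [0.4475, -0.1125, 0.1475]
tool_rot: [-0.034, 0.999, -0.0, -0.0]
force: [0.3, 0.2, -0.5]
finger_gap: 0.269
```

Run:
```python
from case import *
a=snap('wrist','wrist6'); snap('side','side6'); snap('top','top6')
im=cv2.imread('pics/wrist6.png'); cv2.imwrite('pics/c6.png',cv2.resize(im[120:320,180:380],None,fx=3,fy=3,interpolation=cv2.INTER_CUBIC))
delta([.4485,-.1118,.13],TH+np.pi/2)
h=np.array([.4485,-.1118,.063]); print(proj('wrist6',h))
s=manip.sense()['tcp_pos']; 
for z in(.0526,.030,.005):print(proj('wrist6',s-[0,0,z]))
```

```text
t 18.25 tcp [ 0.4475 -0.1128  0.1473] zaxis [-0. -0. -1.] jaw yaw 1.638 xaxis [-0.998 -0.067  0.   ] q6 -2.13
delta cm [-0.11  0.1   1.73] turn z -0.003
[277.66513458 217.80265984]
[276.30687974 231.59988184]
[276.22327857 245.40341093]
[276.10510465 264.91530252]
```

View pics/c6.png

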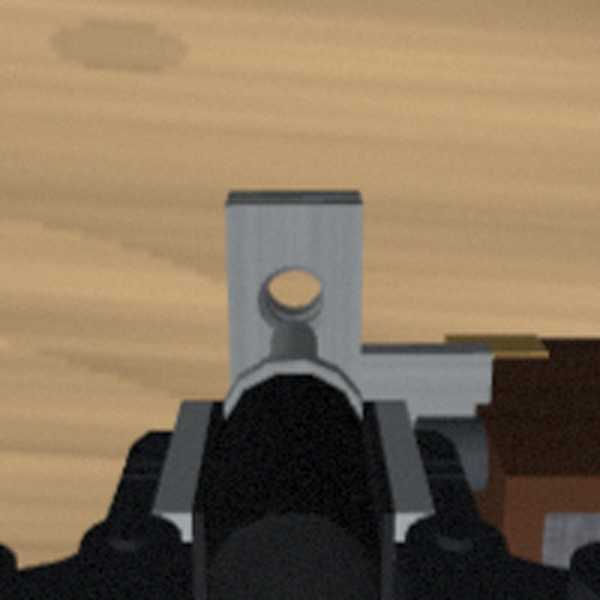

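The hole's top rim is centred at full pixel (277, 219) and the shank's lower end at about (278, 230). That means a correction of 3 mm forward and 0.5 mm to the right.

Call:
drive_tool --pt "255 -0.3 -0.05 0.5 0 0 0" --pt "255 -0.3 -0.05 1.5 0 0 0" --pt "255 -0.3 -0.05 2.5 0 0 0" --pt "255 -0.3 -0.05 3.2 0 0 0" --pt "255 -0.3 -0.05 3.8 0 0 0" --pt "255 -0.3 -0.05 4.4 0 0 0" --pt "255 -0.3 -0.05 5.0 0 0 0" --pt "255 -0.3 -0.05 5.0 0 0 0"

```text
t: 19.05
tcp_pos: [0.4505, -0.1118, 0.0965]
tool_rot: [-0.035, 0.999, 0.0, -0.001]
force: [0.2, 0.9, -0.5]
finger_gap: 0.265
```

Run:
```python
from h import *
s=manip.sense();print(s['force'],s['ft_torque'],s['tcp_pos'])
```

```text
[ 0.18109926  0.87919102 -0.52374446] [ 0.01797284  0.02401667 -0.01801507] [ 0.45048457 -0.11177315  0.09653742]
```

Call:
drive_tool --pt "255 0 0 0.6 0 0 0" --pt "255 0 0 1.2 0 0 0" --pt "255 0 0 1.7 0 0 0" --pt "255 0 0 2.1 0 0 0" --pt "255 0 0 2.3 0 0 0" --pt "255 0 0 2.5 0 0 0" --pt "255 0 0 2.5 0 0 0"

```text
t: 19.75
tcp_pos: [0.4508, -0.112, 0.0735]
tool_rot: [-0.035, 0.999, -0.0, 0.0]
force: [-3.1, -0.1, 11.3]
finger_gap: 0.263
```

Run:
```python
from h import *
s=manip.sense();print(s['force'],s['ft_torque'],s['tcp_pos'])
```

```text
[-3.14609626 -0.08847302 11.34683083] [0.0924531  0.35925254 0.01006736] [ 0.45080517 -0.11196965  0.07351333]
```

Call:
drive_tool --pt "180 0 0 -0.1 0 0 0" --pt "120 0 0 -0.1 0 0 0" --pt "120 0 0 -0.1 0 0 0" --pt "100 0 0 -3 0 0 0" --pt "90 0 0 -7 0 0 0" --pt "80 0 0 -11 0 0 0" --pt "60 0 0 -15 0 0 0" --pt "50 0 -4 -17 0 0 0" --pt "50 -2 -8 -19 0 0 0" --pt "50 -5 -12 -19 0 0 0" --pt "50 -9 -13.5 -19 0 0 0" --pt "50 -12 -14 -19 0 0 0" --pt "50 -12 -14 -19 0 0 0" --pt "50 -12 -14 -19 0 0 0"

```text
t: 21.15
tcp_pos: [0.5798, -0.243, 0.2611]
tool_rot: [-0.035, 0.999, 0.001, -0.001]
force: [0.4, -0.1, 0.7]
finger_gap: 0.804
```

Run:
```python
from case import *
a=snap('wrist','wrist7'); b=snap('side','side7'); t=snap('top','top7')
A=cv2.resize(a,(400,300));B=cv2.resize(t,(400,300)); Cc=cv2.resize(b[90:240,190:390],(400,300)); D=cv2.resize(t[150:300,210:410],(400,300))
cv2.imwrite('pics/ws7.png',np.vstack([np.hstack([A,B]),np.hstack([Cc,D])])[:,:,::-1])
delta([.57,-.25,.2])
for p in [[.643,-.252,.05],[.553,-.238,.05]]: print(proj('wrist7',p))
```

```text
t 21.3 tcp [ 0.579  -0.2427  0.262 ] zaxis [-0.002  0.001 -1.   ] jaw yaw 1.64 xaxis [-0.998 -0.069  0.002] q6 -2.21
delta cm [ 0.94 -0.67  6.2 ] turn z None
[265.41202958 232.82865685]
[282.66213524 158.6076382 ]
```

View pics/ws7.png

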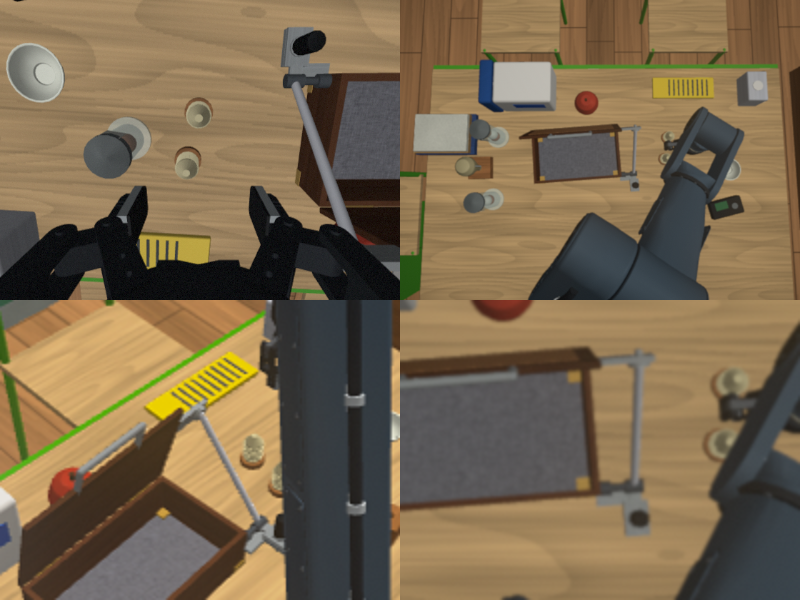

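The pin is in the bracket at wrist pixel (310,42) of the quarter view. The rod's end is in the lug and the lid is propped. The two models are at about (279,158) and (262,227) in full wrist pixels.

Run:
```python
from case import *
for n,w,t in [('m2',(278.6,158),(646,239)),('m1',(262,227),(659,137))]:
    print(n,plane('wrist7',*w,.04),plane('top0',*c(*t),.04),tri([('wrist7',*w),('top0',*c(*t))]))
im=cv2.imread('pics/wrist7.png'); hsv=cv2.cvtColor(im,cv2.COLOR_BGR2HSV)
cv2.imwrite('pics/c7.png',cv2.resize(im[130:270,220:320],None,fx=4,fy=4,interpolation=cv2.INTER_CUBIC))
```

```text
m2 [ 0.55400587 -0.24241429  0.04      ] [ 0.55262051 -0.23815663  0.04      ] [ 0.55486395 -0.24180136  0.02471232]
m1 [ 0.63956071 -0.25673147  0.04      ] [ 0.6429194  -0.25186802  0.04      ] [ 0.64603662 -0.25663721  0.02117199]
```

View pics/c7.png

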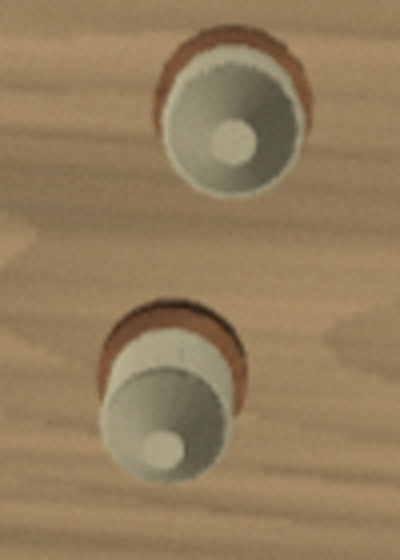

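Run:
```python
from case import *
print(plane('wrist7',278.2,162.5,.054),plane('wrist7',261.7,236,.054))
p=plane('wrist7',278.2,162.5,.054); delta([p[0],p[1],.016]); 
r=R.from_quat(manip.sense()['tool_rot']).inv()
for q in [(.48,-.11),cw(-.05,-.06)]: print(q,r.apply(np.r_[q,0]-np.r_[p[:2],0])*100)
```

```text
[ 0.55708515 -0.2427318   0.054     ] [ 0.64577396 -0.25613001  0.054     ]
t 21.3 tcp [ 0.579  -0.2427  0.262 ] zaxis [-0.002  0.001 -1.   ] jaw yaw 1.64 xaxis [-0.998 -0.069  0.002] q6 -2.21
delta cm [ 2.14  0.12 24.6 ] turn z None
(0.48, -0.11) [ 6.77148766 13.77479004  0.02477925]
[0.52056532 0.0545116 ] [ 1.58622432 29.90578818  0.0325059 ]
```

Call:
drive_tool --pt "50 2.1 0.1 4 0 0 0" --pt "50 2.1 0.1 8 0 0 0" --pt "50 2.1 0.1 12 0 0 0" --pt "50 2.1 0.1 16 0 0 0" --pt "50 2.1 0.1 20 0 0 0" --pt "50 2.1 0.1 23 0 0 0" --pt "50 2.1 0.1 24.6 0 0 0" --pt "50 2.1 0.1 24.6 0 0 0" --pt "120 2.1 0.1 24.6 0 0 0" --pt "180 2.1 0.1 24.6 0 0 0" --pt "180 2.1 0.1 24.6 0 0 0" --pt "180 2.1 0.1 24.6 0 0 0" --pt "180 2.1 0.1 22 0 0 0" --pt "180 2.1 0.1 18 0 0 0" --pt "180 2.1 0.1 14 0 0 0" --pt "180 2.1 0.1 10 0 0 0" --pt "180 2.1 0.1 6 0 0 0" --pt "180 2.1 0.1 4.6 0 0 0" --force 30

```text
t: 23.1
tcp_pos: [0.5612, -0.245, 0.2217]
tool_rot: [-0.035, 0.999, -0.003, 0.004]
force: [0.6, 0.4, -1.5]
finger_gap: 0.416
```

Run:
```python
from case import *
print(manip.sense()['force'])
delta(cw(-.05,-.06,.027)); delta([.48,-.11,.22])
```

```text
[ 0.6238518   0.41345621 -1.50865147]
t 23.1 tcp [ 0.5612 -0.245   0.2217] zaxis [ 0.008 -0.005 -1.   ] jaw yaw 1.64 xaxis [-0.998 -0.069 -0.007] q6 -2.23
delta cm [ 2.12 30.27 19.28] turn z None
t 23.1 tcp [ 0.5612 -0.245   0.2217] zaxis [ 0.008 -0.005 -1.   ] jaw yaw 1.64 xaxis [-0.998 -0.069 -0.007] q6 -2.23
delta cm [ 7.17 14.03  0.04] turn z None
```

Call:
drive_tool --pt "180 2 3 -1 0 0 0" --pt "180 5 6 -1 0 0 0" --pt "180 6.7 10 -1 0 0 0" --pt "180 6.7 14.5 -1 0 0 0" --pt "180 6 19 -1 0 0 0" --pt "180 4 23 -1 0 0 0" --pt "180 2.5 27 -1 0 0 0" --pt "180 1.7 29.9 0 0 0 0" --pt "180 1.7 29.9 4 0 0 0" --pt "180 1.7 29.9 8 0 0 0" --pt "180 1.7 29.9 11 0 0 0" --pt "180 1.7 29.9 11 0 0 0"

```text
t: 24.3
tcp_pos: [0.5183, 0.0538, 0.1032]
tool_rot: [-0.035, 0.999, 0.001, -0.004]
force: [0.1, 0.4, -1.5]
finger_gap: 0.414
```

Run:
```python
from case import *
print(manip.sense()['force'])
delta(cw(-.05,-.06,.027));
```

```text
[ 0.14229227  0.43852192 -1.53346014]
t 24.3 tcp [0.5183 0.0538 0.1032] zaxis [-0.009  0.001 -1.   ] jaw yaw 1.64 xaxis [-0.998 -0.07   0.009] q6 -1.75
delta cm [-0.3   0.05  7.61] turn z None
```

Call:
drive_tool --pt "180 0 0 3 0 0 0" --pt "180 0 0 5.5 0 0 0" --pt "180 0 0 7 0 0 0" --pt "180 0 0 7.7 0 0 0" --pt "180 0 0 7.9 0 0 0" --pt "180 0 0 7.9 0 0 0" --pt "180 0 0 7.9 0 0 0"

```text
t: 25.0
tcp_pos: [0.5228, 0.0531, 0.0287]
tool_rot: [-0.035, 0.999, -0.0, 0.001]
force: [0.4, 0.1, -1.9]
finger_gap: 0.414
```

Run:
```python
from case import *
print(manip.sense()['force'])
delta(cw(-.05,-.06,.027));
```

```text
[ 0.38301308  0.09452172 -1.9288307 ]
t 25.0 tcp [0.5228 0.0531 0.0287] zaxis [ 0.003 -0.    -1.   ] jaw yaw 1.64 xaxis [-0.998 -0.069 -0.003] q6 -1.75
delta cm [0.21 0.15 0.16] turn z None
```

Call:
drive_tool --pt "180 0 0 0.2 0 0 0" --pt "180 0 0 0.2 0 0 0" --pt "150 0 0 0.2 0 0 0" --pt "120 0 0 0.2 0 0 0" --pt "100 0 0 0.2 0 0 0" --pt "90 0 0 -2 0 0 0" --pt "90 0 0 -5 0 0 0" --pt "90 0 0 -9 0 0 0" --pt "90 0 0 -13 0 0 0" --pt "90 0 0 -17 0 0 0" --pt "60 1 -3 -20 0 0 0" --pt "50 3 -7 -20.5 0 0 0" --pt "50 5 -11 -20.5 0 0 0" --pt "50 5 -15 -20.5 0 0 0" --pt "50 3 -19 -20.5 0 0 0" --pt "50 0 -23 -20.5 0 0 0" --pt "50 -3 -27 -20.5 0 0 0" --pt "50 -5.3 -30 -20.5 0 0 0" --pt "50 -5.3 -30 -20.5 0 0 0" --pt "50 -5.3 -30 -20.5 0 0 0"

```text
t: 27.0
tcp_pos: [0.5949, -0.2427, 0.2313]
tool_rot: [-0.034, 0.999, 0.001, -0.001]
force: [-0.7, -0.1, -0.3]
finger_gap: 0.801
```

Run:
```python
from case import *
a=snap('wrist','wrist8'); b=snap('side','side8')
cv2.imwrite('pics/ws8.png',np.hstack([cv2.resize(a,(400,300)),cv2.resize(b[90:240,190:390],(400,300))])[:,:,::-1])
delta([.6458,-.2561,.016])
print(proj('wrist8',[.6458,-.2561,.054]))
```

```text
t 27.1 tcp [ 0.5942 -0.2411  0.2317] zaxis [-0.002  0.002 -1.   ] jaw yaw 1.64 xaxis [-0.998 -0.07   0.002] q6 -2.2
delta cm [-5.09 -1.89 21.56] turn z None
[261.06369697 233.26166862]
```

View pics/ws8.png

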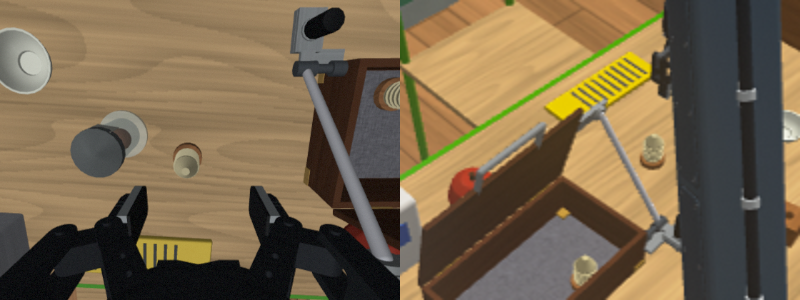

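Model 2 stands in the case. Model 1 is at about (260,231), as predicted, so I'll fetch it.

Call:
drive_tool --pt "50 -4 -1.5 2 0 0 0" --pt "50 -5.1 -1.8 6 0 0 0" --pt "50 -5.1 -1.8 10 0 0 0" --pt "50 -5.1 -1.8 14 0 0 0" --pt "50 -5.1 -1.8 18 0 0 0" --pt "50 -5.1 -1.8 20.5 0 0 0" --pt "50 -5.1 -1.8 21.5 0 0 0" --pt "50 -5.1 -1.8 21.5 0 0 0" --pt "120 -5.1 -1.8 21.5 0 0 0" --pt "180 -5.1 -1.8 21.5 0 0 0" --pt "180 -5.1 -1.8 21.5 0 0 0" --pt "180 -5.1 -1.8 21.5 0 0 0" --pt "180 -5.1 -1.8 18 0 0 0" --pt "180 -5.1 -1.8 14 0 0 0" --pt "180 -5.1 -1.8 10 0 0 0" --pt "180 -5.1 -1.8 6 0 0 0" --pt "180 -5.1 -1.8 1.5 0 0 0" --pt "180 -5.1 -1.8 1.5 0 0 0" --pt "180 -5.1 -1.8 1.5 0 0 0" --force 30

```text
t: 29.0
tcp_pos: [0.6476, -0.257, 0.219]
tool_rot: [-0.035, 0.999, -0.001, 0.001]
force: [-0.1, 0.5, -2.4]
finger_gap: 0.414
```

Run:
```python
from case import *
print(manip.sense()['force'])
delta(cw(-.05,.06,.027)); delta([.47,-.11,.22])
```

```text
[-0.1426566   0.49360986 -2.4136338 ]
t 29.0 tcp [ 0.6476 -0.257   0.219 ] zaxis [ 0.002 -0.001 -1.   ] jaw yaw 1.64 xaxis [-0.998 -0.069 -0.002] q6 -2.18
delta cm [10.58 43.98 19.1 ] turn z None
t 29.0 tcp [ 0.6476 -0.257   0.219 ] zaxis [ 0.002 -0.001 -1.   ] jaw yaw 1.64 xaxis [-0.998 -0.069 -0.002] q6 -2.18
delta cm [16.7  15.89 -0.17] turn z None
```

Call:
drive_tool --pt "180 4 1 -1 0 0 0" --pt "180 8 3 -1 0 0 0" --pt "180 12 5.5 -1 0 0 0" --pt "180 15.5 9 -1 0 0 0" --pt "180 16.7 13 -1 0 0 0" --pt "180 16.7 17 -1 0 0 0" --pt "180 16 21.5 -1 0 0 0" --pt "180 14.5 26 -1 0 0 0" --pt "180 13 30.5 -1 0 0 0" --pt "180 12 35 -1 0 0 0" --pt "180 11 39.5 -1 0 0 0" --pt "180 10.5 43.9 -1 0 0 0" --pt "180 10.5 43.9 3 0 0 0" --pt "180 10.5 43.9 7 0 0 0" --pt "180 10.5 43.9 11 0 0 0" --pt "180 10.5 43.9 11 0 0 0" --pt "180 10.5 43.9 11 0 0 0"

```text
t: 30.7
tcp_pos: [0.5108, 0.1737, 0.1059]
tool_rot: [-0.035, 0.999, -0.0, -0.002]
force: [0.2, 0.0, -0.9]
finger_gap: 0.41
```

Run:
```python
from case import *
print(manip.sense()['force'])
delta(cw(-.05,.06,.027));
```

```text
[ 0.16919826  0.04995834 -0.85801992]
t 30.7 tcp [0.5108 0.1737 0.1059] zaxis [-0.005 -0.001 -1.   ] jaw yaw 1.64 xaxis [-0.998 -0.069  0.005] q6 -1.52
delta cm [-0.17  0.05  7.89] turn z None
```

Call:
drive_tool --pt "180 0 0 3 0 0 0" --pt "180 0 0 5.5 0 0 0" --pt "180 0 0 7 0 0 0" --pt "180 0 0 7.7 0 0 0" --pt "180 0 0 8.0 0 0 0" --pt "180 0 0 8.1 0 0 0" --pt "180 0 0 8.1 0 0 0" --pt "150 0 0 8.1 0 0 0" --pt "120 0 0 8.1 0 0 0" --pt "100 0 0 8.1 0 0 0" --pt "90 0 0 6 0 0 0" --pt "90 0 0 2 0 0 0" --pt "90 0 0 -2 0 0 0" --pt "90 0 0 -6 0 0 0" --pt "90 0 0 -10 0 0 0" --pt "90 3 0 -13 0 0 0" --pt "90 7 0 -15 0 0 0" --pt "90 10 0 -15 0 0 0" --pt "90 10 0 -15 0 0 0"

```text
t: 32.6
tcp_pos: [0.4079, 0.1669, 0.2582]
tool_rot: [-0.035, 0.999, -0.0, -0.001]
force: [1.3, 1.2, -0.9]
finger_gap: 0.648
```

Run:
```python
from case import *
a=snap('wrist','wrist9'); b=snap('side','side9'); t=snap('top','top9')
A=cv2.resize(a,(400,300));B=cv2.resize(t,(400,300)); Cc=cv2.resize(b[90:240,190:390],(400,300)); D=cv2.resize(t[150:300,210:410],(400,300))
cv2.imwrite('pics/ws9.png',np.vstack([np.hstack([A,B]),np.hstack([Cc,D])])[:,:,::-1])
s=manip.sense();print(s['t'],s['force'])
```

```text
32.75 [ 3.99873826e-01 -7.17503057e-04  1.51676845e+00]
```

View pics/ws9.png

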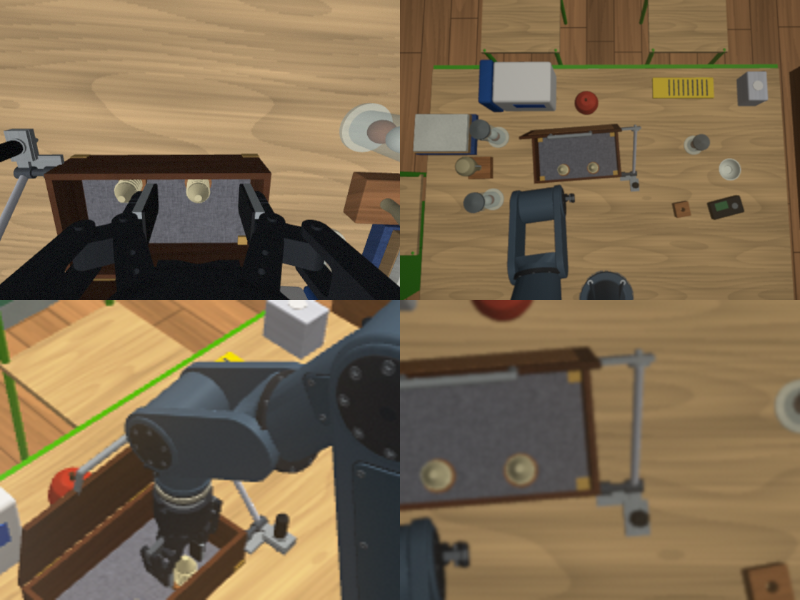

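Both models stand upright in the case, the pin is home and the lid is propped. No other models are visible on the bench.

```bash
python3 -c "
from station import manip
print(manip.sign_off())"
```

```text
the job is handed in; nothing more can be done
None
```

I did the whole job and handed it in at about 33 s of the 210 s allowed; the hand-in gave no verdict.

- **Lid and rod:** I lifted the lid fully back, swung the rod up to its stop (grip force rose to about 12 N there), and let the lid down onto the rod. By the handle bar's position the lid rests at about 1.3 rad.
- **Pin:** I pushed it home before touching any model. It pressed on the tongue with 11 N, with the tool at 73.5 mm, against 73.6 mm expected for a fully seated pin.
- **Models:** Only two cone models were visible on the bench. Both now stand upright on the case floor.

The last pictures, from the side, top and wrist, show the lid propped with the rod's end at the lug, the pin in the bracket, and both models upright. The jars, flower, fruit, meter and dish look undisturbed, and the robot is clear of everything. I could not see the spigot inside the lug's hole close up, so that rests on the lid's angle and on the lid staying put after I let go.

No check failed. The one disagreement was the rod's angle, which came out as 0.88 to 0.91 rad from the tool's position against a stop of 0.86, probably because the rod slid slightly between the pads. The pin went through both holes without resistance, so the rod was at its stop.

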